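Close the hat press

ROBOT

A 7-joint arm with a two-finger parallel gripper is mounted at the origin on the work surface. World frame = base frame: x ahead of the robot, y to its left, z up, the work surface at z = 0. Lengths are in mm, angles in rad, forces in N, time in s.
With the tool pointing down it reaches from about 400 to 900 mm from the base axis. Payload 5.6 kg.
Tool frame: the origin (TCP) lies midway between the tips of the shut fingers; the grasp point (between the pads) lies 19 mm behind it; x points along the fingers, y is the direction in which the jaws open and shut, and the axes are right-handed (so a half turn about x gives the same grasp; the last joint's range is limited). The gripper opens to 92 mm and grips with 3 to 60 N. Pads are 20 mm wide; open, the fingers measure 128 mm over their backs; the gripper's body (75 mm by 189 mm) begins 69 mm behind the grasp point.
Start: joints at [-1.226, 0.468, -0.012, 1.603, 0.006, 1.071, -0.056], TCP at [245.84, 601.724, 214.592] pointing down, gripper open.
Joint ranges: [-2.53, 2.53], [-0.31, 2.02], [-1.57, 1.55], [0.28, 2.44], [-1.29, 4.43], [0.15, 1.84], [-2.92, 2.92]. Speed limits (rad/s): [2.57, 2.57, 3.14, 3.14, 3.14, 3.14, 3.14].

INTERFACE

Orientations are given as a rotation vector (axis times angle).
In Python, from cell import robot, grip, kin, viewer gives the robot as it stands. Calls block until the motion is done:
- robot.movep(position, orientation): joint-space move of the TCP to a pose.
- robot.servo_line(position, feed=150, rotation=None): straight line of the TCP; rotation=None keeps the orientation; feed is the mean speed in mm/s.
- robot.goto_joints(angles): joint-space move.
- grip(opening, newtons=None): opening from 0.0 (shut) to 1.0 (fully open); newtons is the grip in N (None keeps the last); returns when the fingers have stopped.
- robot.hold(seconds).
- kin.ik(position, orientation): joint angles nearest the present ones, or None.
- robot.observe(): the state.
- viewer.read_camera(name): name is "side" or "top" or "wrist"; returns the picture (480x640x3 uint8, red, green, blue); there is no depth.
- viewer.camera_info(name): a dict with "camera_matrix" (3x3 intrinsics, pixels), "R" (3x3) and "t" (3): a world point X has camera coordinates R X + t. Camera axes: x right, y down, z forward; pixel columns grow to the right and rows downward; lengths in mm; the calibration is good to about 2 mm. A picture is of the moment at which its call begins: read the wrist's pose just before it. camera_info takes no time and is no camera call; for the wrist camera it gives the pose at the moment of the call.
A pose or a line that the arm cannot do raises robot.IKError and nothing moves.
- robot.job_done(): hands the job in, once; it reports no verdict.
Trained networks look in the newest picture that a camera, given by its name, has taken for a name from the list of things; names that differ only in an ending like _2 or _b are one class to them, and where a whole thing is asked for, a point or a joint stands for the part that bears it (a point fixed in the world has none). Each returns a list of dicts, best first, with "confidence" (0 to 1); they miss things now and then, are a little off and sometimes report something else, mostly with a low value. They report only what shows in the picture. A call takes as long as a camera call. They do not tell look-alikes from the thing itself.
- viewer.silhouettes(name, camera): "mask" (480x640 bool, what is visible of it).
- viewer.pinpoint(name, camera): "at" ([x, y, z] in mm, in the coordinates of the camera as it stood for that picture, good to about 4 mm: a listed point, or the origin of a listed thing).
The state is a dict: "t": time; "joints": joint angles; "joint_velocities": joint speeds; "joint_torque": joint torques, N m; "tcp_pos": TCP position; "tcp_rot": TCP orientation; "contact_force": force on the tool from outside, world axes, zero at the start; "wrist_torque": the same for the moment, N m; "grip_width": opening from 0.0 (shut) to 1.0 (fully open).
Only numpy, scipy, OpenCV 4.12 (cv2) and the standard library are available. Lean on these libraries where they do the work, as an engineer would, in place of code of your own. Each camera call takes 0.05 s, during which the arm holds its last target.

TASK

The small wooden hat press stands open on the bench. Pick up its press board, the one with the two big round holes, by the handle and lower it gently over the two upright pins of the press bed until it lies flush on the bed, then let go. Do not drop it, and leave the other board, the one with four small holes, where it is.

Things in the scene. Friction and masses are not known exactly. Their poses are not given: they have to be found in the camera images.
- press_board: Loose pale wooden plate 180 (x) by 100 (y) by 16 mm, 0.28-0.46 kg, lying flat; two through holes, 36 mm diameter, at x = +-64 mm, y = 0. Brown bar handle in the middle of its top, 70 mm along x, 24 mm along y, from 16 to 60 mm above the underside: grip across the 24 mm, closing along y. Origin: centre of underside, z up. Half a turn makes no difference.
- press_bed: Fixed dark wooden block 210 (x) by 120 (y) by 28 mm high with two upright steel pins, 16 mm diameter, at x = +-64 mm, y = 0, tops 62 mm above the table (last 12 mm tapers to 6 mm). Origin: centre of underside, on the table, z up. Press board home: underside 28 mm above this origin, x axes parallel (either way round), pins through its holes with 10 mm to spare all round.
- other_board: Board of another press, to be left alone: the same pale plate (180 x 100 x 16 mm) and handle, but with four small 12 mm holes near its corners and no big ones. Origin: centre of the underside, z up. Loose, lying flat on the table.
Mind the look-alikes: they are no part of the job. What is shaped like the press_board but green is not meant.

How it is judged:
By the outcome, as a careful person would: the job done as asked, in the order asked, and still so for the second after the job is handed in, with the robot touching nothing.
It also fails if it takes over 42 s, if anything falls off the work surface, if the arm or the gripper's body presses on something with over 40 N, if the wrist force passes 120 N, or if a joint passes its speed limit or range.

## Working session

There is one attempt and no reset: what is moved stays moved. The work goes in short steps, each a Python script; the robot and the scene stay as the last script left them, time stands still between calls to the robot, and variables do not carry over. Pictures are saved under pics/ and viewed, and the job is handed in when it is done.

```bash
mkdir -p pics; ls; python3 - <<'E'
from cell import robot,grip,kin,viewer
import cv2,numpy as np
for c in ["top","side","wrist"]:
    im=viewer.read_camera(c); cv2.imwrite(f"pics/{c}0.png",im[:,:,::-1])
    ci=viewer.camera_info(c); R=np.array(ci["R"]);t=np.array(ci["t"])
    print(c,np.round(ci["camera_matrix"],1).tolist(),np.round(-R.T@t))
    for n in ["press_board","press_bed","other_board"]:
        for d in viewer.pinpoint(n,c):
            p=np.array(d["at"]);u=np.array(ci["camera_matrix"])@p
            print(c,n,round(d["confidence"],2),np.round(R.T@(p-t)),np.round(u[:2]/u[2]))
print(robot.observe())
E
```

```text
pics
top [[507.7, 0.0, 317.7], [0.0, 507.7, 238.9], [0.0, 0.0, 1.0]] [294.  10. 893.]
top press_board 0.88 [ 574. -277.    1.] [474. 184.]
top press_board 0.76 [ 336. -287.    4.] [490. 315.]
top press_bed 0.72 [520. 271.   0.] [173. 217.]
top other_board 0.57 [563.  12.  -1.] [316. 193.]
side [[557.9, 0.0, 315.6], [0.0, 557.9, 243.2], [0.0, 0.0, 1.0]] [  98. -598.  589.]
side press_board 0.61 [ 333. -293.   -0.] [345. 418.]
side press_board 0.59 [ 573. -284.    4.] [487. 335.]
side press_bed 0.98 [522. 273.   1.] [271. 160.]
side other_board 0.56 [563.   1.  -1.] [365. 229.]
wrist [[354.0, 0.0, 314.8], [0.0, 354.0, 237.5], [0.0, 0.0, 1.0]] [181. 628. 385.]
{'t': 0.6, 'joints': array([-1.22599046,  0.46747122, -0.01157722,  1.60272488,  0.00597464,
        1.07139485, -0.0562875 ]), 'joint_velocities': array([ 0.00092172,  0.00050871, -0.00176232, -0.00181577,  0.00087457,
        0.00022893,  0.00096768]), 'joint_torque': array([-3.71523929e-04, -5.20138693e+01, -1.21314009e-02, -2.43948877e+01,
       -5.65557845e-02,  1.14178110e-02,  3.65259950e-05]), 'tcp_pos': array([245.84891252, 601.7102611 , 214.60071383]), 'tcp_rot': array([ 0.30433169,  1.54925787, -0.30428135]), 'contact_force': array([-0.59878614,  0.80113464, -0.34116528]), 'wrist_torque': array([ 0.02770751, -0.03045429, -0.01988211]), 'grip_width': 1.0003777708732455}
```

View pics/top0.png

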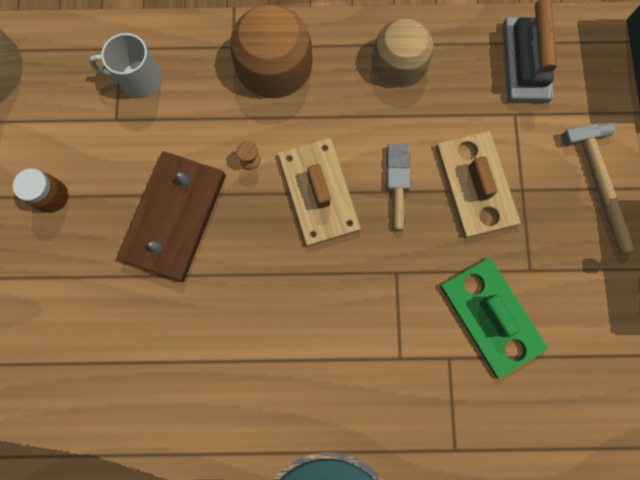

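View pics/side0.png

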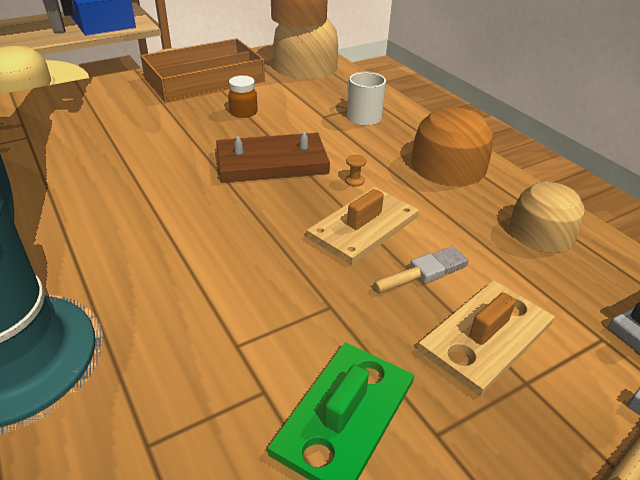

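Candidates in the top picture are the pale board with two big holes at (478,184), the pale board with four small holes at (318,190), which is the other_board, and a green copy at (494,317). The first fits the description: pale wood, two big holes and a brown handle. Next I confirm it in a crop and measure the poses.

```bash
cat > h.py <<'E'
from cell import robot,grip,kin,viewer
import cv2,numpy as np
from scipy.spatial.transform import Rotation as Ro
from scipy.optimize import least_squares
def ray(ci,uv,z):
    K=np.array(ci["camera_matrix"]);R=np.array(ci["R"]);t=np.array(ci["t"])
    d=R.T@np.linalg.solve(K,[uv[0],uv[1],1.]);c=-R.T@t
    return c+d*(z-c[2])/d[2]
def proj(ci,P):
    u=(np.array(ci["R"])@np.atleast_2d(P).T).T+np.array(ci["t"]);u=u@np.array(ci["camera_matrix"]).T
    return u[:,:2]/u[:,2:]
def down(psi):
    # tool x down, tool y (jaw) along world angle psi
    x=np.array([0,0,-1.]);y=np.array([np.cos(psi),np.sin(psi),0]);return Ro.from_matrix(np.c_[x,y,np.cross(x,y)]).as_rotvec()
def hull(P):
    return cv2.convexHull(P.astype(np.float32)).reshape(-1,2)
def model(kind,x,y,a,z=0.):
    if kind=="board": L,W,z0,z1=90,50,z,z+16
    else: L,W,z0,z1=105,60,0,28
    c,s=np.cos(a),np.sin(a)
    pts=[(sx*L,sy*W,h) for sx in(-1,1) for sy in(-1,1) for h in(z0,z1)]
    if kind=="board":pts+=[(sx*35,sy*12,z+60) for sx in(-1,1) for sy in(-1,1)]
    else: pts+=[(sx*64+3*np.cos(q),3*np.sin(q),62) for sx in(-1,1) for q in np.arange(0,6.3,.8)]
    return np.array([(x+c*p-s*q,y+s*p+c*q,h) for p,q,h in pts])
E
python3 - <<'E'
from h import *
im=viewer.read_camera("top")
cr=cv2.resize(im[110:260,410:560],(600,600),interpolation=cv2.INTER_CUBIC)
cv2.imwrite("pics/crop1.png",cr[:,:,::-1])
ci=viewer.camera_info("top")
for n in ["press_board","press_bed"]:
    for d in viewer.silhouettes(n,"top"):
        m=d["mask"].astype(np.uint8);cs,_=cv2.findContours(m,cv2.RETR_CCOMP,cv2.CHAIN_APPROX_NONE)
        c=max(cs,key=cv2.contourArea)
        print(n,d["confidence"],m.sum(),np.round(cv2.minAreaRect(c)[0]))
        for h in cs:
            if cv2.contourArea(h)>20: M=cv2.moments(h);uv=(M["m10"]/M["m00"],M["m01"]/M["m00"]);print("  ",cv2.contourArea(h),np.round(uv,1),ray(ci,uv,16)[:2].round(1))
        pg=cv2.boxPoints(cv2.minAreaRect(c));zz=16 if n=="press_board" else 28
        W=np.array([ray(ci,p,zz)[:2] for p in pg]);print(W.round().tolist(),W.mean(0))
E
```

```text
press_board 0.78 6023 [494. 317.]
   6429.0 [493.8 317.9] [ 331.1 -288.3]
   310.5 [513.2 349.2] [ 278.4 -316.5]
   291.5 [472.  283.6] [ 390.1 -255.5]
[[387.0, -198.0], [442.0, -293.0], [279.0, -377.0], [228.0, -284.0]] [ 333.87749987 -287.88545343]
press_board 0.69 5134 [478. 184.]
   5441.0 [477.  184.4] [ 569. -278.]
   270.5 [487.2 216.2] [ 509.8 -291.4]
   230.5 [466.1 151.1] [ 632.7 -263. ]
[[648.0, -207.0], [679.0, -312.0], [496.0, -349.0], [467.0, -248.0]] [ 572.28401011 -278.75435776]
press_bed 0.65 8190 [171. 215.]
   8019.5 [171.6 216.1] [518.2 269.9]
[[442.0, 360.0], [646.0, 292.0], [594.0, 171.0], [394.0, 243.0]] [519.02267252 266.39544439]
```

View pics/crop1.png

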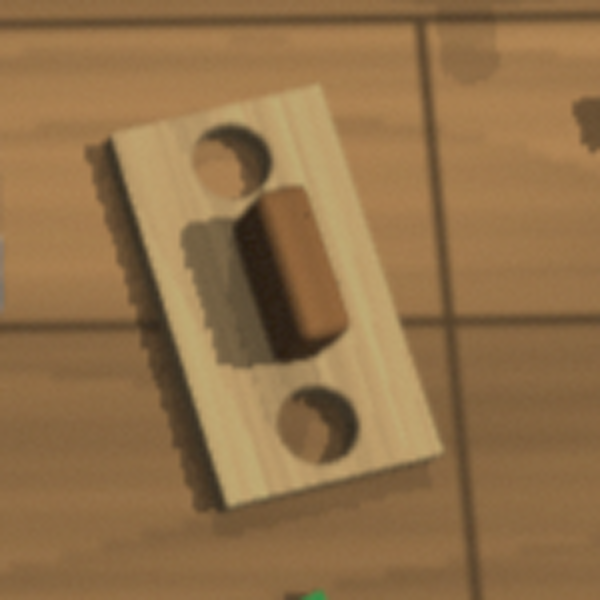

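Confirmed: the crop shows a pale plate with two big holes at crop (231,161) and (318,425) and a brown handle. Next is a wrist look at the bed, then one at the board.

```bash
python3 - <<'E'
from h import *
ci=viewer.camera_info("top")
f=lambda x,y:(410+x/4-.375,110+y/4-.375)
for p in [(231,161),(318,425),(110,137),(322,85),(442,455),(226,508)]: print(ray(ci,f(*p),16)[:2].round(1))
o=robot.observe();ciw=viewer.camera_info("wrist");R=np.array(ciw["R"]);c=-R.T@np.array(ciw["t"])
RT=Ro.from_rotvec(o["tcp_rot"]).as_matrix();print("cam in tool",RT.T@(c-o["tcp_pos"]),"\n",(R@RT).round(2))
for (x,y,p0) in [(519,268,-.33+np.pi/2),(572,-278,.227+np.pi/2)]:
  for p in (p0,p0-np.pi):
    for z in (330,60,20): 
        q=kin.ik([x,y,z],down(p));print(x,round(p,2),z,None if q is None else np.round(q,2))
E
```

```text
[ 635.  -265.4]
[ 510.3 -295. ]
[ 647.5 -210.9]
[ 671.4 -310. ]
[ 495.9 -348.7]
[ 473.3 -251.4]
cam in tool [-170.32863648   -0.37837939  -70.12370134] 
 [[ 0.    1.   -0.  ]
 [-0.25  0.    0.97]
 [ 0.97 -0.    0.25]]
519 1.24 330 [-0.64  0.26  0.14  1.64 -0.04  1.25  0.74]
519 1.24 60 [-0.6   0.56  0.08  1.88 -0.06  0.71  0.76]
519 1.24 20 [-0.58  0.62  0.07  1.89 -0.06  0.64  0.76]
519 -1.9 330 [-1.09  0.29  0.7   1.67 -0.19  1.26 -2.25]
519 -1.9 60 [-1.02  0.63  0.65  1.91 -0.53  0.78 -1.97]
519 -1.9 20 [-0.99  0.7   0.61  1.92 -0.59  0.71 -1.93]
572 1.8 330 [-0.3   0.5   1.03  1.55 -0.43  1.34  2.57]
572 1.8 60 [ 0.12  0.65  0.39  1.76 -0.33  0.79  2.46]
572 1.8 20 [ 0.2   0.7   0.28  1.77 -0.27  0.72  2.42]
572 -1.34 330 [-0.32  0.5   1.06  1.55 -0.45  1.35 -0.56]
572 -1.34 60 [-0.25  0.84  0.96  1.79 -0.83  0.97 -0.28]
572 -1.34 20 [-0.16  0.84  0.81  1.79 -0.78  0.87 -0.32]
```

```bash
cat > look.py <<'E'
from h import *
def look(name,n,tag):
    ci=viewer.camera_info("wrist");im=viewer.read_camera("wrist");cv2.imwrite(f"pics/{tag}.png",im[:,:,::-1])
    np.savez(f"ci_{tag}.npz",**{k:np.array(ci[k]) for k in("camera_matrix","R","t")})
    R=np.array(ci["R"]);t=np.array(ci["t"])
    for d in viewer.pinpoint(n,"wrist"):
        p=np.array(d["at"]);print(n,round(d["confidence"],2),(R.T@(p-t)).round(1))
    return ci
E
python3 - <<'E'
from look import *
robot.movep([519,268,200],down(-.33+np.pi/2))
o=robot.observe();print(o["t"],o["joints"].round(2),o["tcp_pos"])
look("wrist","press_bed","bed1")
E
```

```text
2.3417 [-0.63  0.37  0.11  1.79 -0.05  0.98  0.75] [518.3790941  269.58525201 200.00091279]
press_bed 0.67 [521.1 272.8   1.9]
```

View pics/bed1.png

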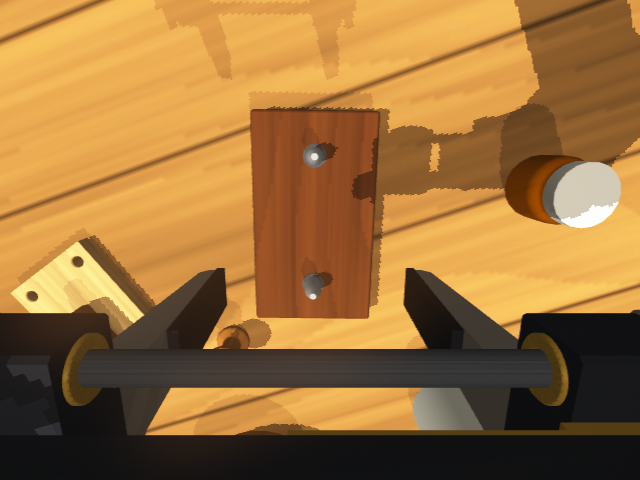

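The wrist picture shows the bed upright, with pin tips near (314,156) and (313,296) and top corners near (251,111), (380,111), (369,318) and (257,318).

```bash
python3 - <<'E'
from h import *
ci=dict(np.load("ci_bed1.npz"))
im=cv2.imread("pics/bed1.png");cv2.imwrite("pics/bed1c.png",cv2.resize(im[95:335,230:400],None,fx=2.5*1,fy=2.5,interpolation=cv2.INTER_CUBIC))
for p,z in [((314,156),62),((313,296),62),((251,110),28),((380,110.5),28),((369,318),28),((257,318),28)]: print(ray(ci,p,z)[:2].round(1))
E
```

```text
[459.  288.6]
[580.  246.4]
[402.4 247. ]
[440.8 358.5]
[637.1 289.5]
[598.8 177. ]
```

View pics/bed1c.png

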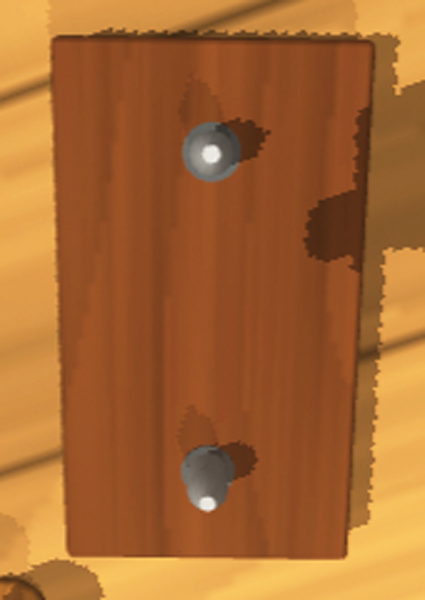

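```bash
python3 - <<'E'
from look import *
for p in (.227+np.pi/2,.227-np.pi/2):
    q=kin.ik([572,-280,220],down(p));print(p,None if q is None else np.round(q,2))
robot.movep([572,-280,220],down(.227+np.pi/2))
o=robot.observe();print(o["t"],o["joints"].round(2),o["tcp_pos"])
look("wrist","press_board","brd1")
im=cv2.imread("pics/brd1.png");cv2.imwrite("pics/brd1c.png",cv2.resize(im[60:360,200:440],None,fx=2,fy=2,interpolation=cv2.INTER_CUBIC))
E
```

```text
1.7977963267948966 [ 0.18  0.44  0.3   1.65 -0.15  1.07  2.32]
-1.3437963267948965 [-0.15  0.52  0.77  1.67 -0.4   1.11 -0.6 ]
4.425 [ 0.18  0.44  0.3   1.65 -0.15  1.07  2.32] [ 572.61953275 -278.60252832  219.91386653]
press_board 0.97 [ 5.754e+02 -2.831e+02 -4.000e-01]
```

View pics/brd1c.png

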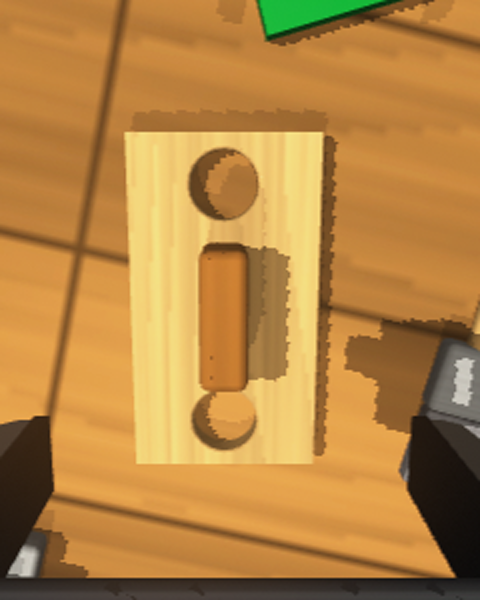

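The crop shows plate corners at (124,132), (324,131), (314,463) and (136,464), holes at (223,184) and (224,420), and the handle top spanning x 200–248 and y 250–391.

```bash
python3 - <<'E'
from h import *
ci=dict(np.load("ci_brd1.npz"))
f=lambda p:(200+p[0]/2-.25,60+p[1]/2-.25)
for P,z in [([(124,132),(324,131),(314,463),(136,464)],16),([(223.5,184),(224,420)],16),([(200,250),(248,250),(246,391),(201,391)],60)]:
    W=np.array([ray(ci,f(p),z)[:2] for p in P]);print(W.round(1).tolist(),W.mean(0).round(1))
    if len(P)==4: d=(W[2]+W[3]-W[0]-W[1])
    else: d=W[1]-W[0]
    print(np.arctan2(d[1],d[0]).round(3))
E
```

```text
[[496.6, -351.5], [473.2, -253.3], [648.4, -212.2], [672.0, -310.5]] [ 572.6 -281.9]
0.23
[[510.0, -296.8], [634.9, -267.8]] [ 572.5 -282.3]
0.229
[[540.8, -300.5], [535.8, -278.8], [602.5, -263.8], [607.5, -285.2]] [ 571.6 -282.1]
0.223
```

```bash
python3 - <<'E'
from h import *
R=down(.228+np.pi/2)
robot.movep([572.4,-282,110],R)
robot.servo_line([572.4,-282,26],feed=80)
print(robot.observe()["tcp_pos"],robot.observe()["contact_force"])
grip(0.0,35)
o=robot.observe();print(o["t"],o["grip_width"]*92,o["contact_force"])
robot.servo_line([572.4,-282,60],feed=60)
o=robot.observe();print(o["t"],o["grip_width"]*92,o["contact_force"],o["wrist_torque"])
im=viewer.read_camera("side");cv2.imwrite("pics/lift.png",im[:,:,::-1])
E
```

```text
[ 572.83521575 -282.22113553   26.59372601] [-0.16154389 -0.60402156  0.27246886]
7.275 23.430485771890165 [ 0.228459   -0.23932749  0.62336264]
7.9917 23.872846847193234 [-0.49309953 -0.06172444 -2.33234787] [ 0.09439558  0.00036941 -0.00732949]
```

View pics/lift.png

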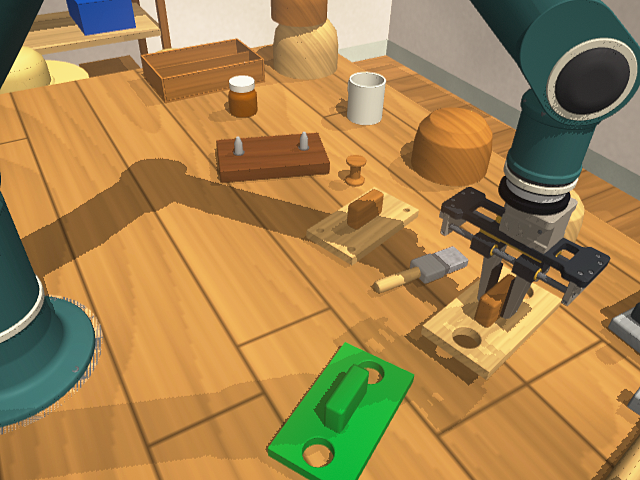

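The board is lifted and level in the grip. Next I carry it over the bed at a safe height and check the alignment there.

```bash
python3 - <<'E'
from h import *
robot.servo_line([572.4,-282,220],feed=200)
R=down(-.338+np.pi/2)
q=kin.ik([519.6,267.8,200],R);print(np.round(q,2),robot.observe()["joints"].round(2))
robot.movep([519.6,267.8,200],R)
robot.servo_line([519.6,267.8,115],feed=120)
robot.hold(.3)
o=robot.observe();print(o["t"],o["grip_width"]*92,o["contact_force"],o["tcp_pos"])
for c in("top","wrist","side"):
    ci=viewer.camera_info(c)
    im=viewer.read_camera(c);np.savez(f"ci_pre_{c}.npz",**{k:np.array(ci[k]) for k in("camera_matrix","R","t")})
    cv2.imwrite(f"pics/pre_{c}.png",im[:,:,::-1])
a=cv2.imread("pics/pre_top.png")[110:310,80:260];b=cv2.imread("pics/pre_side.png")[60:230,170:370]
cv2.imwrite("pics/pre_cr.png",np.hstack([cv2.resize(a,(400,444),interpolation=2),cv2.resize(b,(400,444),interpolation=2)]))
E
```

```text
[-0.67  0.37  0.18  1.79 -0.08  0.98  0.77] [ 0.18  0.45  0.3   1.65 -0.15  1.07  2.33]
12.1417 23.861142609906352 [-0.69783184  0.2663866  -2.40870941] [519.87495459 268.01022598 115.61082603]
```

View pics/pre_wrist.png

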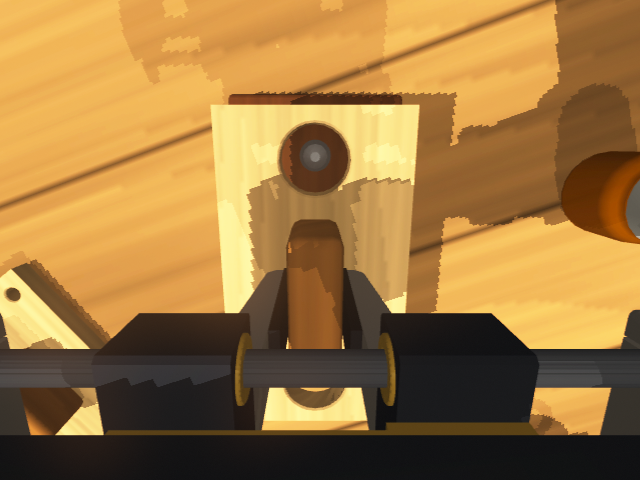

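View pics/pre_cr.png

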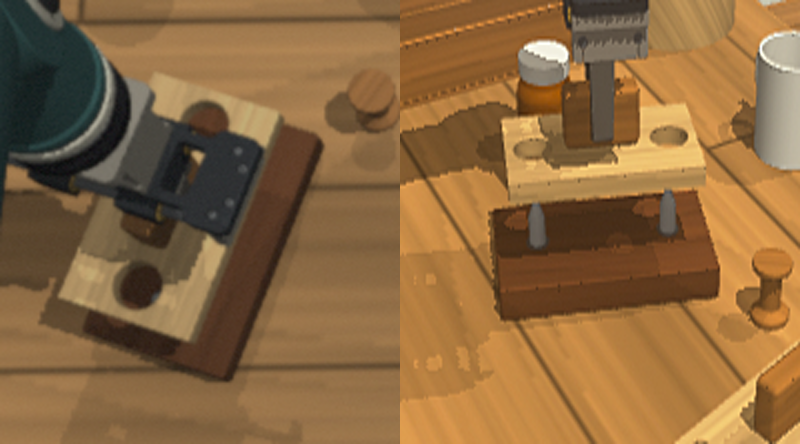

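```bash
python3 - <<'E'
from h import *
ci=dict(np.load("ci_pre_wrist.npz"))
c=np.array([519.6,267.8]);u=np.array([np.cos(-.338),np.sin(-.338)]);v=np.array([-u[1],u[0]])
for n,p,z in [("hole",(314,158),105),("pintip",(315,156),62),("bl",(211,105),105),("br",(419,105),105)]:
    w=ray(ci,p,z)[:2];d=w-c;print(n,w.round(1),(d@u).round(1),(d@v).round(1))
E
```

```text
hole [458.6 288.6] -64.4 -0.6
pintip [458.9 289. ] -64.3 -0.1
bl [418.7 250.1] -89.3 -50.2
br [451.9 344.5] -89.3 49.9
```

The hole and pin agree within 1 mm: the hole centre is at (314,158) and the pin tip at (315,156) in the wrist picture. Lowering gently, with force checks.

```bash
python3 - <<'E'
from h import *
robot.hold(.1);f0=robot.observe()["contact_force"]
z=115
for z,fd in [(95,50),(80,40),(65,40),(60,25),(57,15),(56,10),(55,10),(54.5,10),(54,10),(53.5,10),(53,10),(52.5,10)]:
    robot.servo_line([519.6,267.8,z],feed=fd)
    o=robot.observe();d=o["contact_force"]-f0;print(z,o["tcp_pos"].round(1),d.round(1))
    if np.linalg.norm(d)>5: break
    if abs(d[0])+abs(d[1])>4: break
o=robot.observe();print(o["t"],o["wrist_torque"])
a=viewer.read_camera("side")[60:230,170:370];
cv2.imwrite("pics/low.png",cv2.resize(a,(800,600),interpolation=2)[:,:,::-1])
E
```

```text
95 [519.5 267.7  94.6] [-0.4  0.4  0.8]
80 [519.5 267.7  79.7] [0.9 0.9 1.1]
65 [519.5 267.7  64.7] [0.8 0.5 1.1]
60 [519.5 267.7  59.8] [1.1 0.1 0.9]
57 [519.5 267.8  56.9] [-0.6 -0.4  0.8]
56 [519.6 267.8  56. ] [0.2 0.8 0.4]
55 [519.6 267.8  54.9] [0.8 0.1 0.7]
54.5 [519.6 267.8  54.5] [-0.9  0.5 -1.2]
54 [519.6 267.8  54. ] [ 0.7  0.  -0.3]
53.5 [519.6 267.8  53.9] [-2.7 -0.7  6.6]
15.9417 [-0.211189    0.43348572 -0.02140802]
```

View pics/low.png

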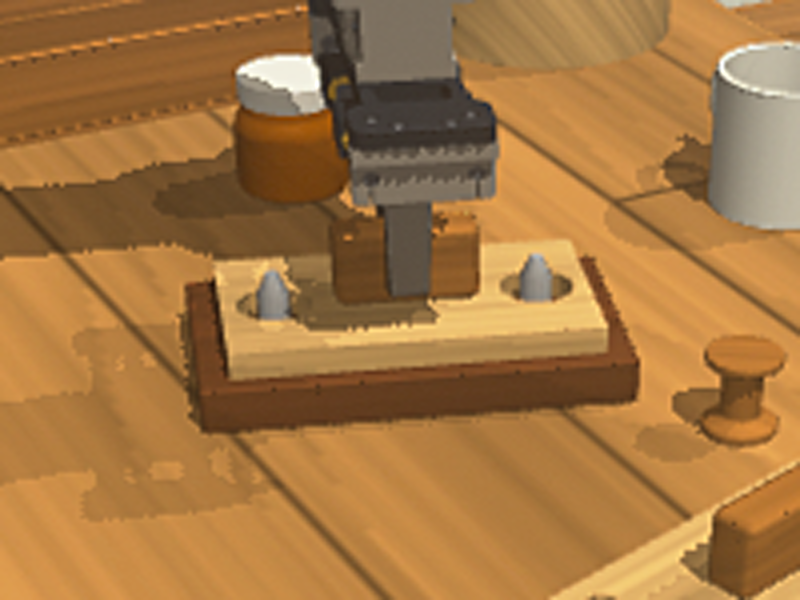

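The side picture shows both pins (near (273,295) and (537,278)) through the holes and the board on the bed. The contact force also rose at the expected height, so I release.

```bash
python3 - <<'E'
from h import *
grip(0.6)
robot.hold(.2)
robot.servo_line([519.6,267.8,90],feed=60)
robot.servo_line([519.6,267.8,200],feed=200)
o=robot.observe();print(o["t"],o["grip_width"],o["contact_force"])
ci=viewer.camera_info("wrist");im=viewer.read_camera("wrist");cv2.imwrite("pics/end_w.png",im[:,:,::-1])
np.savez("ci_end.npz",**{k:np.array(ci[k]) for k in("camera_matrix","R","t")})
a=viewer.read_camera("side");cv2.imwrite("pics/end_s.png",a[:,:,::-1])
E
```

```text
18.275 0.5977347448844063 [-0.47487742  0.05509101 -0.71207872]
```

View pics/end_w.png

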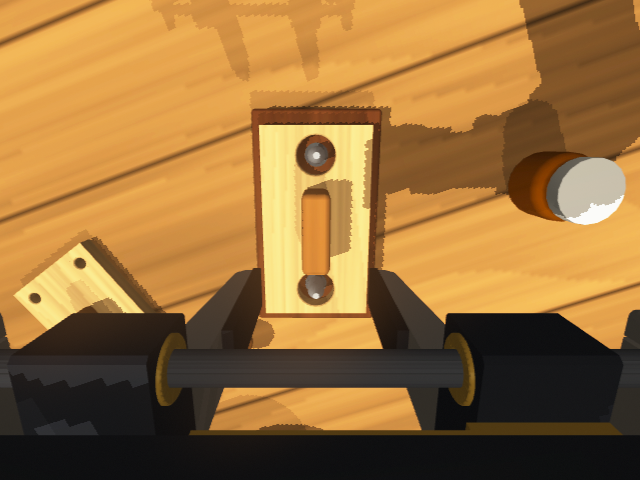

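View pics/end_s.png

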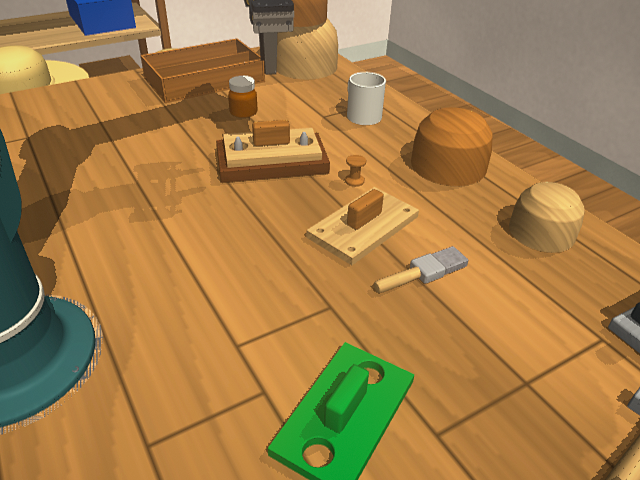

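The wrist picture shows the board centred on the bed, with pins at (316,156) and (316,292) inside both holes. In the side picture it lies flush (around (272,150)) and the other board is where it was (around (363,225)). Handing in.

```bash
python3 -c "
from cell import robot
robot.job_done()"
```

```text
the job is handed in; nothing more can be done
```

The press board (pale, two big holes) is on the press bed with both pins through its holes. I gripped it by the handle, lowered it slowly until it touched down at the expected height, about 7 N, let go and backed off. The job was handed in at about 18 s on the robot's clock.

- **Fit before lowering:** the one hole and pin I could measure agreed to within 1 mm.
- **After release:** the wrist and side pictures show the board flush and centred. The four-hole board and the green look-alike show no movement in the side picture.
- **Disagreements:** the network's origin estimates differed from my image fits by about 3–5 mm. I used my own fits, and the placement matched them. No check failed.

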